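Index a post collar on its hidden flat and clamp it

ROBOT

A 6-joint arm with a two-finger parallel gripper is mounted at the origin on the work surface. World frame = base frame: x ahead of the robot, y to its left, z up, the work surface at z = 0. Lengths are in m, angles in rad, forces in N, time in s.
With the tool pointing down it reaches from about 0.225 to 0.875 m from the base axis. Payload 3.4 kg.
Tool frame: the origin (TCP) lies at the very end of the fingers, on their centre line; the grasp point (between the pads) lies 19 mm behind it; x points along the fingers, y is the direction in which the jaws open and shut, and the axes are right-handed (so a half turn about x gives the same grasp; the last joint's range is limited). The gripper opens to 85 mm and grips with 20 to 120 N. Pads are 22 mm wide; open, the fingers measure 114 mm over their backs; the gripper's body (76 mm by 85 mm) begins 54 mm behind the grasp point. The pads swing forward as they close: fully open they stand 13 mm farther back than shut.
Start: joints at [-1.394, 0.276, 1.505, -0, 1.361, -0.121], TCP at [0.169, -0.55, 0.231] pointing down, gripper open.
Joint ranges: [-2.89, 2.89], [-0.75, 2.08], [0.22, 2.7], [-1.18, 4.32], [0.11, 2.71], [-2.7, 2.7]. Speed limits (rad/s): [2.57, 2.57, 3.14, 3.14, 3.14, 3.14].

INTERFACE

Orientations are given as a unit quaternion [w, x, y, z].
In Python, from rig import manip gives the robot as it stands. The module is installed in compiled form; this text tells all that it offers.
- The arm moves only by the tool play_rows, never from a script. Its argument "plan" is a list that holds one entry, the list of rows, each a list of 5 numbers: the closure, from 0 (fully open) to 1 (shut), then the shift along the tool's x, y, z in m, then the turn about the tool's x in degrees. A call has 1 to 12 rows; each row is the pose to reach, as a shift and turn from the pose measured when the call began, along the tool's axes at that moment; what a row does not reach only later rows make up. A row lasts 1/10 s, in which the tool goes at most 50 mm and 8.59 degrees, less where a joint would pass 70% of its speed; a pose out of reach is approached as far as the arm can. A call with a gripper value outside its range is refused whole. The fingers move at their own pace and stop on an object; "grip_force" is the grip in N (left out, the last holds). Time passes only in rows, so rows that repeat a pose let the fingers close. It gives the time, the measured TCP pose, the force and the opening at its end, in the units of the state.
- manip.get_state(): the state, without advancing time (a new reading comes with each control period).
- manip.get_image(name): name is "side" or "top"; returns (picture, depth): 384x512x3 uint8, red, green, blue; 384x512 float32, m along the optical axis (not along the pixel's ray), 0 where there is no reading.
- manip.camera_params(name): a dict with "intrinsics" (3x3 intrinsics, pixels), "R" (3x3) and "t" (3): a world point X has camera coordinates R X + t. Camera axes: x right, y down, z forward; pixel columns grow to the right and rows downward; lengths in m; the calibration is good to about 2 mm. A picture is of the moment at which its call begins. camera_params takes no time and is no camera call.
- manip.sign_off(): hands the job in, once; it reports no verdict.
The state is a dict: "clock": time; "qpos": joint angles; "qd": joint speeds; "effort": joint torques, N m; "position": TCP position; "ee_rot": TCP orientation; "contact_force": force on the tool from outside, world axes, zero at the start; "moment": the same for the moment, N m; "width": finger opening in m.
Only numpy, scipy, OpenCV 4.12 (cv2) and the standard library are available. Lean on these libraries where they do the work, as an engineer would, in place of code of your own. Each camera call takes 0.05 s, during which the arm holds its last target.

TASK

The clamp collar on the upright post at the middle of the table is loose. Turn it gently anticlockwise, seen from above, until you feel its sprung clamp screw drop into the flat hidden in the post and come to a stop, without wringing the post itself round in its holder; then press its lever down firmly, with 10 to 20 N and never as much as 30 N, so that the screw is tight on the flat, and let go. Leave everything else on the table where it is.

Things in the scene. Friction and masses are not known exactly. Their poses are not given: they have to be found in the camera images.
- collar_mid (a point): Centre of the block-shaped aluminium collar on the upright steel post: on the post's axis, half-way up the collar, 98 mm above the table. Collar 56 mm long (x), 52 mm across its two flat sides (y; grasp these from above), 24 mm high. z up; x level, from the post along the clamp screw. It only turns about the post's axis, freely (under 0.12 N m), and stays where it is left.
- screw_boss (a point): Point on the collar's round clamp-screw boss (20 mm across), 38 mm out along the collar's x; lever hub beyond, to 67 mm. A sprung nose in it rides on the post. The flat is hidden, 0.35 to 1.35 rad anticlockwise (from above) of the screw's start. Entering, the nose snaps in and tugs the collar onward (0.2 to 0.35 N m); about 0.15 rad on is a firm stop, torque then opposing. Stop at either, at about 0.25 N m.
- post_top (a point): Centre of the post's top face, 122 mm above the table, 12 mm above the collar; a 6 mm stud stands 7 mm above it. Post 38 mm across. Below the collar (from 85 mm down) is a black holder, 48 mm across, on a bare metal 110 x 80 x 12 mm base. The flat in the post, under the collar, is 6 mm deep and 9 mm wide between steep end walls; the nose is 8 mm wide.
- lever_pad (a point): Point on the upper face of the black clamping lever, 50 mm out from its pivot, 14 mm short of its end. Flat bar 14 mm wide, 8 mm thick, middle line 58.5 mm along the collar's x. The pivot is the clamp screw's axis (collar's x, 98 mm up); the bar runs from it to the collar's +y side, sloping up at the start. x along the pivot, y outward along the bar. Press down near here, fingertips closed.
- lever (a joint): Clamping lever, rad: 0 = slopes up 0.61 from level, grows as pressed down; starts 0 to 0.12, slack. Stays where left; 4 to 5 N at the pad moves it. Nose in the flat: bites from 0.75, then stiff (about 0.88 at 8 N, 1.0 at 12 N, 1.1 at 20 N), settles near 0.85 when let go. Nose not in the flat: bites from 0.25 already, about 0.5 at 12 N, settles near 0.37: not clamped on the flat.
- post_twist (a joint): How far the post has been wrung round in its holder, rad; 0 at the start. It gives and slips when about 0.4 N m or more is put on it through the collar, and must stay within 0.06 either way.
- spare_collar: Bystander: plain aluminium ring collar lying flat, 58 mm across, 14 mm high; origin at the centre of its underside. To be left alone.
- driver: Bystander: screwdriver lying on the table, 160 mm long; origin at the centre of its underside (lies along its x). To be left alone.
- spanner: Bystander: steel spanner lying on the table, 140 mm long; origin at the centre of its underside (lies along its x). To be left alone.
- jar: Bystander: small clear screw jar with a white lid, 44 mm across, 45 mm high; origin at the centre of its underside. To be left alone.
- lens_mount: Bystander: black round lens holder on a flat foot, 86 mm high; origin at the centre of its underside. To be left alone.
- tissue_box: Bystander: white plastic box, 70 x 110 x 35 mm; origin at the centre of its underside. To be left alone.
- spare_post: Bystander: bare steel post on a round foot, 78 mm high, no collar; origin at the centre of its underside. To be left alone.

How it is judged:
At the end, for the whole second after the job is handed in: The collar's screw sits on the post's flat and its lever stays clamped down on it, beyond 0.8 rad and at rest (only possible on the flat), and the post has turned less than 0.06 rad in its holder (value of joint lever above 0.8 rad and velocity of joint lever between -0.1 and 0.1 rad/s and not (value of joint post_twist above 0.06 rad or value of joint post_twist below -0.06 rad)); the robot touches nothing.
It fails at once if the post was wrung round in its holder by more than 0.06 rad (value of joint post_twist above 0.06 rad or value of joint post_twist below -0.06 rad).
It fails at once if the lever was pressed with more than 30 N (contact force between anything else and lever above 30 N).
It fails at once if a bystander was pushed by more than 20 mm (distance of any of spare_collar, driver, spanner, jar, lens_mount, tissue_box, spare_post from where it was at the start of the episode above 0.02 m).
It also fails if it takes over 64 s, if anything falls off the work surface, if the arm or the gripper's body presses on something with over 40 N, if the wrist force passes 120 N, or if a joint passes its speed limit or range.

## Working session

There is one attempt and no reset: what is moved stays moved. The work goes in short steps, Python scripts to look and compute and a tool call to move; the robot and the scene stay as the last step left them, time stands still between calls to the robot, and variables do not carry over. Pictures are saved under pics/ and viewed, and the job is handed in when it is done.

Besides the shell and the picture viewer there is one more tool, called after "Call:" as name(argument=value, ...) on one line, values as JSON. play_rows: Moves the arm, as the interface text tells. Its arguments: {"type":"object","properties":{"plan":{"type":"array","items":{"type":"array","items":{"type":"array","items":{"type":"number"}}}},"grip_force":{"type":"number"}},"required":["plan"]}

```bash
mkdir -p pics
python3 - <<'E'
from rig import manip
import cv2, numpy as np
for n in ("side","top"):
    im,d=manip.get_image(n); cv2.imwrite(f"pics/{n}0.png",im[:,:,::-1]); np.save(f"pics/{n}0d.npy",d)
    p=manip.camera_params(n); print(n,p)
s=manip.get_state(); print(s)
E
```

```text
side {'intrinsics': array([[474.5620434 ,   0.        , 264.0516615 ],
       [  0.        , 474.5620434 , 194.68271373],
       [  0.        ,   0.        ,   1.        ]]), 'R': array([[ 9.86843805e-01, -1.61676496e-01, -1.24209064e-04],
       [-1.26021520e-01, -7.68730619e-01, -6.27034139e-01],
       [ 1.01281199e-01,  6.18800408e-01, -7.78991767e-01]]), 't': array([-0.56641991,  0.14387075,  1.29671473])}
top {'intrinsics': array([[449.72459072,   0.        , 256.2555427 ],
       [  0.        , 449.72459072, 197.07143797],
       [  0.        ,   0.        ,   1.        ]]), 'R': array([[-0.0133284 , -0.99990415, -0.00374733],
       [-0.98896187,  0.01373544, -0.14753221],
       [ 0.14756954,  0.0017396 , -0.98905015]]), 't': array([-0.01395375,  0.5942911 ,  1.59421454])}
{'clock': 0.1, 'qpos': array([-1.39402745e+00,  2.76572005e-01,  1.50603251e+00,  1.71543257e-05,
        1.36071147e+00, -1.20968742e-01]), 'qd': array([ 0.00126396, -0.0007731 , -0.00134974,  0.00053265,  0.00127431,
        0.00224298]), 'effort': array([ 1.19382541e-03, -4.17700517e+01, -2.46405888e+01, -1.62769534e-04,
        5.87858274e-03,  2.09264840e-05]), 'position': array([ 0.16861326, -0.54921692,  0.23049291]), 'ee_rot': array([-0.10426725, -0.69927468, -0.10548568,  0.69929682]), 'contact_force': array([-0.62506551,  0.21250446,  0.62538905]), 'moment': array([-0.04324714, -0.03872737, -0.0610871 ]), 'width': 0.08530526596665393}
```

View pics/side0.png

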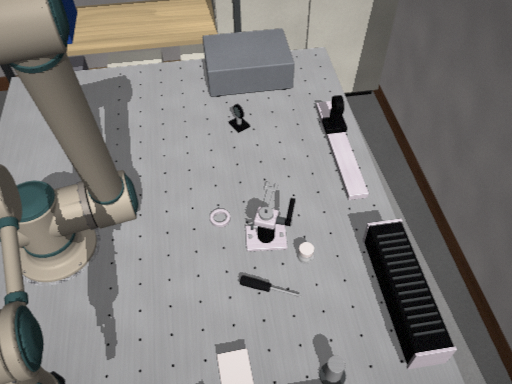

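View pics/top0.png

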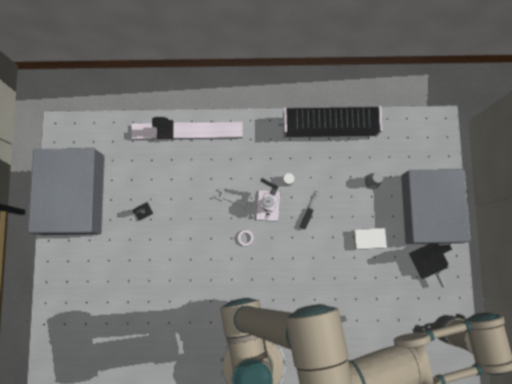

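The side view shows the post and collar near (266,213), with the lever near (290,210). The top view shows the post near (268,203), with the lever near (270,185). I'll zoom in on both.

Run:
```python
import cv2
a=cv2.imread("pics/side0.png")[165:275,205:335]; cv2.imwrite("pics/s0z.png",cv2.resize(a,None,fx=6,fy=5.4,interpolation=cv2.INTER_CUBIC)[:600,:800])
a=cv2.imread("pics/top0.png")[160:250,220:340]; cv2.imwrite("pics/t0z.png",cv2.resize(a,None,fx=6,fy=6,interpolation=cv2.INTER_CUBIC))
```

```text
(no output)
```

View pics/s0z.png

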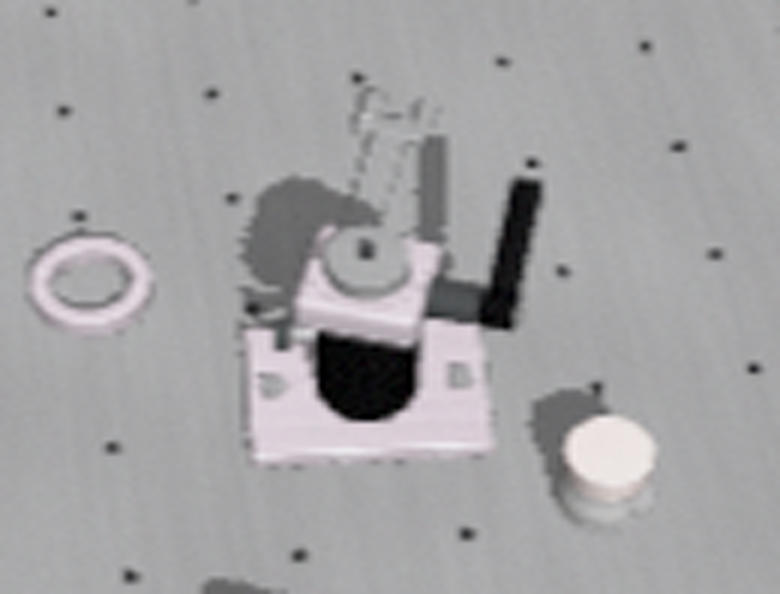

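View pics/t0z.png

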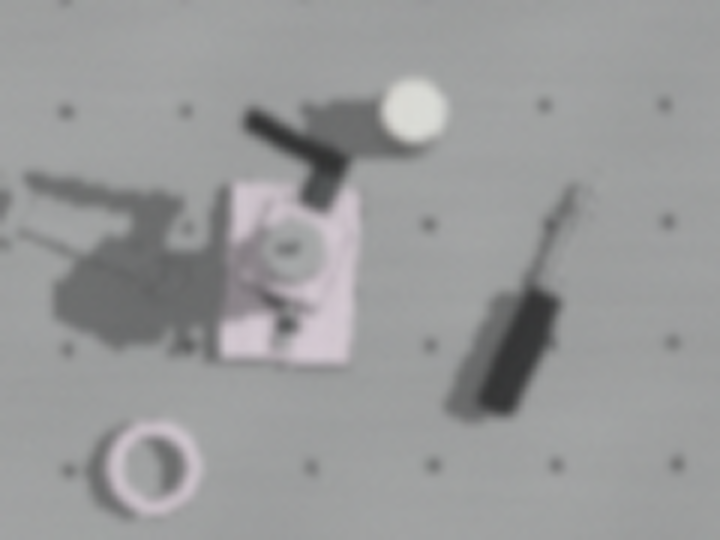

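```bash
cat > h.py <<'E'
import numpy as np
from rig import manip
def ray(n,u,v,z):
    p=manip.camera_params(n); R=p["R"];t=p["t"];K=p["intrinsics"]
    d=R.T@np.linalg.solve(K,[u,v,1]); c=-R.T@t
    return c+d*(z-c[2])/d[2]
def proj(n,X):
    p=manip.camera_params(n); x=p["intrinsics"]@(p["R"]@np.asarray(X)+p["t"]); return x[:2]/x[2]
def st(): 
    s=manip.get_state(); print({k:np.round(s[k],4) for k in("clock","position","ee_rot","contact_force","moment","width","qpos")}); return s
E
python3 - <<'E'
from h import *
T=lambda u,v:(220+u/6,160+v/6); S=lambda u,v:(205+u/6,165+v/5.4)
print("post top", ray("top",*T(291,250),.122), ray("side",*S(366,258),.122))
print("lever pivot end",ray("top",*T(340,160),.102), ray("side",*S(497,315),.1))
print("lever tip",ray("top",*T(252,118),.138), ray("side",*S(527,185),.138))
for nm,a,b in(("jar",(413,108),(610,455)),): print(nm,ray("top",*T(*a),.045),ray("side",*S(*b),.045))
d=np.load("pics/top0d.npy"); print(np.round(d[195:210,258:280],3)[::2,::2])
E
```

```text
post top [ 0.56574463 -0.06434729  0.122     ] [ 0.56825082 -0.06594986  0.122     ]
lever pivot end [ 0.6214714  -0.09455923  0.102     ] [ 0.62103037 -0.09239235  0.1       ]
lever tip [ 0.64048334 -0.04283787  0.138     ] [ 0.64178433 -0.04599714  0.138     ]
jar [ 0.66287051 -0.14229898  0.045     ] [ 0.66324595 -0.14376838  0.045     ]
[[1.69  1.678 1.673 1.578 1.571 1.574 1.573 1.574 1.574 1.671 1.669]
 [1.678 1.672 1.673 1.572 1.559 1.558 1.56  1.566 1.576 1.573 1.668]
 [1.674 1.671 1.568 1.565 1.552 1.551 1.559 1.552 1.577 1.568 0.   ]
 [1.673 1.676 1.57  1.555 1.558 1.549 1.561 1.558 1.561 1.571 1.675]
 [1.668 1.669 1.567 1.56  1.552 1.555 1.555 1.558 1.563 1.578 1.663]
 [1.668 1.567 1.572 1.571 1.554 1.557 1.556 1.551 1.57  1.661 1.66 ]
 [1.665 1.572 1.567 1.561 1.567 1.559 1.564 1.578 1.571 1.67  1.666]
 [1.665 1.666 1.662 1.576 1.562 1.567 1.567 1.568 1.661 1.671 1.66 ]]
```

```bash
cat > ov.py <<'E'
from h import *
import cv2,sys
def draw(n,src,out,c,yaw,lev,box,f):
    im=cv2.imread(src); x0,y0,x1,y1=box
    im=cv2.resize(im[y0:y1,x0:x1],None,fx=f,fy=f,interpolation=cv2.INTER_CUBIC)
    ex=np.array([np.cos(yaw),np.sin(yaw),0]);ey=np.array([-np.sin(yaw),np.cos(yaw),0]);C=np.array([*c,.098]);ez=np.array([0,0,1.])
    def L(pts,col):
        q=np.array([(proj(n,C+ex*a+ey*b+ez*d)-[x0,y0]+.5)*f for a,b,d in pts]).astype(np.int32); cv2.polylines(im,[q],False,col,1)
    L([(.028,.026,.012),(.028,-.026,.012),(-.028,-.026,.012),(-.028,.026,.012),(.028,.026,.012)],(0,0,255))
    s=.61-lev;co,si=np.cos(s),np.sin(s)
    def P(x,r): return (x,r*co-.004*si,r*si+.004*co)
    L([P(.0515,0),P(.0515,.064),P(.0655,.064),P(.0655,0),P(.0515,0)],(0,255,0))
    th=np.linspace(0,6.3,40); L([(.019*np.cos(t),.019*np.sin(t),.024) for t in th],(255,0,0))
    cv2.imwrite(out,im)
E
python3 - <<'E'
from ov import *
c=(.567,-.065);y=-.45
draw("top","pics/top0.png","pics/o1.png",c,y,.06,(230,165,310,235),8)
draw("side","pics/side0.png","pics/o2.png",c,y,.06,(235,185,315,255),8)
a,b=[cv2.imread(f"pics/o{i}.png") for i in(1,2)]
cv2.imwrite("pics/o.png",cv2.resize(np.hstack([a,b]),(800,350)))
from scipy.spatial.transform import Rotation as R
s=manip.get_state();q=s["ee_rot"];M=R.from_quat(q,scalar_first=True).as_matrix();print(np.round(M,3))
E
```

```text
[[-0.     0.293 -0.956]
 [ 0.002 -0.956 -0.293]
 [-1.    -0.002 -0.   ]]
```

View pics/o.png

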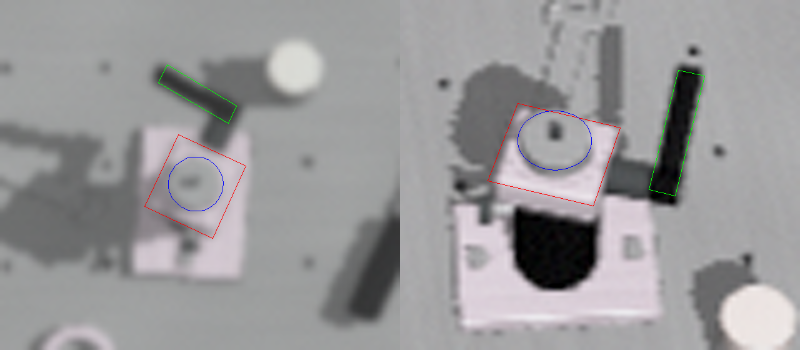

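Call:
play_rows(plan=[[[0, 0.0, -0.03, -0.045, 4], [0, 0, -0.06, -0.09, 12], [0, 0, -0.087, -0.13, 20], [0, 0, -0.115, -0.173, 28], [0, 0, -0.144, -0.216, 36], [0, 0, -0.173, -0.26, 42.8], [0, 0, -0.2, -0.3, 42.8], [0, 0, -0.23, -0.345, 42.8], [0, 0, -0.26, -0.39, 42.8], [0, 0.01, -0.29, -0.435, 42.8], [0, 0.02, -0.32, -0.48, 42.8], [0, 0.03, -0.347, -0.5207, 42.8]]], grip_force=25)

```text
clock: 1.3
position: [0.5401, -0.0938, 0.2082]
ee_rot: [0.158, -0.689, 0.157, 0.689]
contact_force: [1.3, -1.1, -0.2]
width: 0.0855
```

Call:
play_rows(plan=[[[0, 0, 0, 0, 0], [0, 0, 0, 0, 0]]])

```text
clock: 1.5
position: [0.54, -0.0927, 0.2073]
ee_rot: [0.157, -0.689, 0.156, 0.691]
contact_force: [-0.2, -0.5, -0.4]
width: 0.0851
```

```bash
cat > rel.py <<'E'
from h import *
from scipy.spatial.transform import Rotation as R
def rel(target,yaw_y=None):
    s=st(); M=R.from_quat(s["ee_rot"],scalar_first=True).as_matrix()
    print(np.round(M,3).tolist(),"tooly yaw deg",np.degrees(np.arctan2(M[1,1],M[0,1])))
    print("shift",np.round(M.T@(np.array(target)-s["position"]),4))
E
python3 -c "
from rel import *
rel([.5648,-.0648,.08])"
```

```text
{'clock': np.float64(1.5), 'position': array([ 0.54  , -0.0927,  0.2073]), 'ee_rot': array([ 0.1566, -0.6887,  0.156 ,  0.6905]), 'contact_force': array([-0.19  , -0.5256, -0.3584]), 'moment': array([-0.0376,  0.0492,  0.0295]), 'width': np.float64(0.0851), 'qpos': array([-2.9750e-01,  2.5140e-01,  1.6006e+00,  7.0000e-04,  1.2922e+00,
        1.7189e+00])}
[[-0.002, -0.431, -0.902], [0.001, -0.902, 0.431], [-1.0, -0.0, 0.003]] tooly yaw deg -115.54336048511745
shift [ 0.1273 -0.0358 -0.0107]
```

Call:
play_rows(plan=[[[0, 0, -0.018, -0.005, 0], [0, 0, -0.0358, -0.0107, -0.3], [0, 0.02, -0.0358, -0.0107, -0.3], [0, 0.04, -0.0358, -0.0107, -0.3], [0, 0.06, -0.0358, -0.0107, -0.3], [0, 0.06, -0.0358, -0.0107, -0.3]]])

```text
clock: 2.1
position: [0.5628, -0.0653, 0.1449]
ee_rot: [0.155, -0.687, 0.155, 0.693]
contact_force: [-0.2, 0.3, -0.3]
width: 0.0853
```

Run:
```python
from rel import *; import cv2
for n in("side","top"):
    im,d=manip.get_image(n); cv2.imwrite(f"pics/{n}1.png",im[:,:,::-1])
a=cv2.imread("pics/side1.png")[165:275,205:305];b=cv2.imread("pics/top1.png")[150:260,215:315]
cv2.imwrite("pics/z1.png",cv2.resize(np.hstack([a,b]),(800,440),interpolation=cv2.INTER_CUBIC))
rel([.5648,-.0648,.08])
```

```text
{'clock': np.float64(2.2), 'position': array([ 0.565 , -0.0657,  0.1476]), 'ee_rot': array([ 0.1551, -0.689 ,  0.1546,  0.6909]), 'contact_force': array([ 1.2038,  0.4505, -0.5738]), 'moment': array([ 0.0199, -0.0605, -0.0016]), 'width': np.float64(0.0853), 'qpos': array([-2.3840e-01,  3.2660e-01,  1.6483e+00,  6.0000e-04,  1.1694e+00,
        1.7737e+00])}
[[-0.002, -0.427, -0.904], [0.001, -0.904, 0.427], [-1.0, -0.0, 0.003]] tooly yaw deg -115.29703354942872
shift [ 0.0676 -0.0007  0.0003]
```

View pics/z1.png

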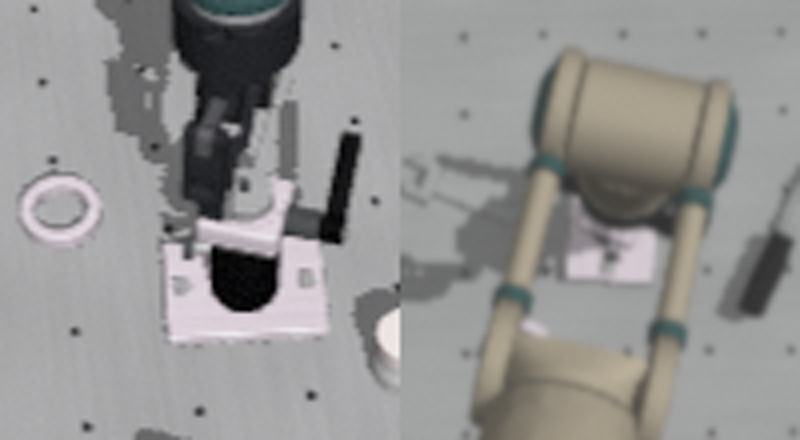

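Call:
play_rows(plan=[[[0, 0.02, -0.0007, 0.0003, 0], [0, 0.04, -0.0007, 0.0003, 0], [0, 0.055, -0.0007, 0.0003, 0], [0, 0.0676, -0.0007, 0.0003, 0], [0, 0.0676, -0.0007, 0.0003, 0], [0, 0.0676, -0.0007, 0.0003, 0]]])

```text
clock: 2.8
position: [0.5655, -0.0651, 0.0809]
ee_rot: [0.155, -0.689, 0.155, 0.69]
contact_force: [-0.1, -0.4, -0.4]
width: 0.0856
```

Call:
play_rows(plan=[[[0.3, 0, 0, 0, 0], [0.3, 0, 0, 0, 0]]], grip_force=25)

```text
clock: 3.0
position: [0.5664, -0.0654, 0.0819]
ee_rot: [-0.155, 0.69, -0.155, -0.69]
contact_force: [0.2, -0.2, -0.2]
width: 0.0605
```

```bash
python3 -c "
from rel import *
rel([.5648,-.0648,.08])"
```

```text
{'clock': np.float64(3.0), 'position': array([ 0.5664, -0.0654,  0.0819]), 'ee_rot': array([-0.1551,  0.6903, -0.1547, -0.6896]), 'contact_force': array([ 0.1697, -0.1517, -0.1989]), 'moment': array([ 0.016 ,  0.0199, -0.0505]), 'width': np.float64(0.0605), 'qpos': array([-2.3730e-01,  3.8960e-01,  1.7352e+00,  7.0000e-04,  1.0158e+00,
        1.7749e+00])}
[[0.001, -0.428, -0.904], [0.0, -0.904, 0.428], [-1.0, -0.001, -0.001]] tooly yaw deg -115.31130768633452
shift [0.0019 0.0002 0.0016]
```

Call:
play_rows(plan=[[[0.36, 0, 0, 0, 0], [0.38, 0, 0, 0, 0], [0.4, 0, 0, 0, 0], [0.45, 0, 0, 0, 0], [0.45, 0, 0, 0, 0]]])

```text
clock: 3.5
position: [0.5679, -0.0627, 0.0832]
ee_rot: [-0.157, 0.691, -0.153, -0.688]
contact_force: [1.5, 7.1, 3.1]
width: 0.0519
```

```bash
python3 -c "
from rel import *
rel([.5648,-.0648,.08])"
```

```text
{'clock': np.float64(3.5), 'position': array([ 0.5679, -0.0627,  0.0832]), 'ee_rot': array([-0.1573,  0.6912, -0.1533, -0.6885]), 'contact_force': array([1.4598, 7.056 , 3.1255]), 'moment': array([ 1.2483, -0.3116,  0.0686]), 'width': np.float64(0.0519), 'qpos': array([-0.2355,  0.3882,  1.7336,  0.0068,  1.0161,  1.7747])}
[[0.005, -0.429, -0.904], [0.005, -0.903, 0.429], [-1.0, -0.006, -0.002]] tooly yaw deg -115.37621536335486
shift [0.0032 0.0032 0.0019]
```

Call:
play_rows(plan=[[[0.45, 0, -0.002, 0, 0], [0.45, 0, -0.002, 0, 0]]])

```text
clock: 3.7
position: [0.5679, -0.0626, 0.0833]
ee_rot: [-0.155, 0.691, -0.154, -0.689]
contact_force: [-1.9, -4.5, -0.9]
width: 0.0519
```

```bash
python3 -c "
from rel import *
rel([.5648,-.0648,.08])"
```

```text
{'clock': np.float64(3.7), 'position': array([ 0.5679, -0.0626,  0.0833]), 'ee_rot': array([-0.1553,  0.691 , -0.1541, -0.6889]), 'contact_force': array([-1.8831, -4.5371, -0.8693]), 'moment': array([-0.597 ,  0.1573,  0.0415]), 'width': np.float64(0.0519), 'qpos': array([-0.2327,  0.3887,  1.7325,  0.0021,  1.0174,  1.7781])}
[[0.003, -0.427, -0.904], [0.001, -0.904, 0.427], [-1.0, -0.002, -0.003]] tooly yaw deg -115.27230376516698
shift [0.0033 0.0033 0.0019]
```

Call:
play_rows(plan=[[[0.45, 0, 0.0007, 0, -1.5], [0.45, 0, 0.0007, 0, -3], [0.45, 0, 0.0007, 0, -4.5], [0.45, 0, 0.0007, 0, -6], [0.45, 0, 0.0007, 0, -7.5], [0.45, 0, 0.0007, 0, -9]]])

```text
clock: 4.3
position: [0.5678, -0.063, 0.0833]
ee_rot: [-0.1, 0.701, -0.099, -0.699]
contact_force: [1.8, 1.1, -1.7]
width: 0.0517
```

```bash
python3 -c "
from rel import *
rel([.5648,-.0648,.08])"
```

```text
{'clock': np.float64(4.3), 'position': array([ 0.5678, -0.063 ,  0.0833]), 'ee_rot': array([-0.1001,  0.7013, -0.0987, -0.6989]), 'contact_force': array([ 1.8053,  1.1391, -1.7212]), 'moment': array([ 0.6458, -0.2869, -0.1564]), 'width': np.float64(0.0517), 'qpos': array([-0.2337,  0.3885,  1.7329,  0.0027,  1.017 ,  1.6177])}
[[0.004, -0.278, -0.96], [0.001, -0.96, 0.278], [-1.0, -0.002, -0.003]] tooly yaw deg -106.15830773736766
shift [0.0033 0.0026 0.0024]
```

Call:
play_rows(plan=[[[0.45, 0, 0, 0, -1], [0.45, 0, 0, 0, -2], [0.45, 0, 0, 0, -3], [0.45, 0, 0, 0, -4], [0.45, 0, 0, 0, -5], [0.45, 0, 0, 0, -6], [0.45, 0, 0, 0, -7]]])

```text
clock: 5.0
position: [0.5678, -0.0631, 0.0833]
ee_rot: [-0.056, 0.706, -0.055, -0.704]
contact_force: [1.1, 0.9, -1.9]
width: 0.0519
```

```bash
cat > m.py <<'E'
from h import *
from scipy.spatial.transform import Rotation as R
s=manip.get_state();M=R.from_quat(s["ee_rot"],scalar_first=True).as_matrix()
y=np.degrees(np.arctan2(M[1,1],M[0,1]))
print("t",round(float(s["clock"]),2),"turned",round(y+115.3,2),"F",np.round(s["contact_force"],1),"M",np.round(s["moment"],3),"p",np.round(s["position"],4),"w",round(float(s["width"]),4),"tau6",np.round(s["effort"],3)[5])
E
python3 m.py
```

```text
t 5.0 turned 16.23 F [ 1.1  0.9 -1.9] M [ 0.441 -0.217 -0.152] p [ 0.5678 -0.0631  0.0833] w 0.0519 tau6 -0.024
```

Call:
play_rows(plan=[[[0.45, 0, 0, 0, -0.75], [0.45, 0, 0, 0, -1.5], [0.45, 0, 0, 0, -2.25], [0.45, 0, 0, 0, -3]]])

```text
clock: 5.4
position: [0.5678, -0.0632, 0.0833]
ee_rot: [-0.037, 0.707, -0.037, -0.705]
contact_force: [-0.1, 0.7, -2.2]
width: 0.0521
```

```bash
python3 m.py
```

```text
t 5.4 turned 19.3 F [-0.1  0.7 -2.2] M [ 0.469 -0.224 -0.141] p [ 0.5678 -0.0632  0.0833] w 0.0521 tau6 -0.002
```

Call:
play_rows(plan=[[[0.45, 0, 0, 0, -0.75], [0.45, 0, 0, 0, -1.5], [0.45, 0, 0, 0, -2.25], [0.45, 0, 0, 0, -3]]])

```text
clock: 5.8
position: [0.5677, -0.0633, 0.0833]
ee_rot: [-0.018, 0.708, -0.018, -0.706]
contact_force: [0.7, 0.2, -2.0]
width: 0.0516
```

```bash
python3 m.py
```

```text
t 5.8 turned 22.36 F [ 0.7  0.2 -2. ] M [ 0.385 -0.196 -0.121] p [ 0.5677 -0.0633  0.0833] w 0.0516 tau6 -0.011
```

Call:
play_rows(plan=[[[0.45, 0, 0, 0, -0.75], [0.45, 0, 0, 0, -1.5], [0.45, 0, 0, 0, -2.25], [0.45, 0, 0, 0, -3]]])

```text
clock: 6.2
position: [0.5678, -0.0634, 0.0833]
ee_rot: [0.001, 0.708, 0.001, -0.706]
contact_force: [-0.1, -0.9, -2.4]
width: 0.0521
```

```bash
python3 m.py
```

```text
t 6.2 turned 25.43 F [-0.1 -0.9 -2.4] M [ 0.447 -0.217 -0.073] p [ 0.5678 -0.0634  0.0833] w 0.0521 tau6 0.001
```

Call:
play_rows(plan=[[[0.45, 0, 0, 0, -0.75], [0.45, 0, 0, 0, -1.5], [0.45, 0, 0, 0, -2.25], [0.45, 0, 0, 0, -3]]])

```text
clock: 6.6
position: [0.5677, -0.0634, 0.0833]
ee_rot: [0.02, 0.708, 0.02, -0.706]
contact_force: [1.6, 0.3, -2.3]
width: 0.0517
```

```bash
python3 m.py
```

```text
t 6.6 turned 28.52 F [ 1.6  0.3 -2.3] M [ 0.381 -0.161  0.115] p [ 0.5677 -0.0634  0.0833] w 0.0517 tau6 0.277
```

The moment has flipped sign, so the nose is probably entering the flat. I'll take smaller steps.

Call:
play_rows(plan=[[[0.45, 0, 0, 0, -0.4], [0.45, 0, 0, 0, -0.8], [0.45, 0, 0, 0, -1.2]]])

```text
clock: 6.9
position: [0.5678, -0.0635, 0.0833]
ee_rot: [0.027, 0.708, 0.028, -0.705]
contact_force: [0.3, -0.7, -1.1]
width: 0.0516
```

```bash
python3 m.py
```

```text
t 6.9 turned 29.75 F [ 0.3 -0.7 -1.1] M [ 0.438 -0.148  0.001] p [ 0.5678 -0.0635  0.0833] w 0.0516 tau6 0.049
```

Call:
play_rows(plan=[[[0.45, 0, 0, 0, -0.5], [0.45, 0, 0, 0, -1.0], [0.45, 0, 0, 0, -1.5]]])

```text
clock: 7.2
position: [0.5677, -0.0636, 0.0833]
ee_rot: [0.037, 0.707, 0.037, -0.705]
contact_force: [0.2, -0.9, -1.8]
width: 0.0517
```

```bash
python3 m.py
```

```text
t 7.2 turned 31.28 F [ 0.2 -0.9 -1.8] M [ 0.354 -0.121 -0.051] p [ 0.5677 -0.0636  0.0833] w 0.0517 tau6 -0.029
```

Call:
play_rows(plan=[[[0.45, 0, 0, 0, -0.5], [0.45, 0, 0, 0, -1.0], [0.45, 0, 0, 0, -1.5]]])

```text
clock: 7.5
position: [0.5678, -0.0636, 0.0833]
ee_rot: [0.046, 0.707, 0.046, -0.704]
contact_force: [0.3, -1.1, -1.4]
width: 0.0516
```

```bash
python3 m.py
```

```text
t 7.5 turned 32.82 F [ 0.3 -1.1 -1.4] M [ 0.371 -0.095 -0.094] p [ 0.5678 -0.0636  0.0833] w 0.0516 tau6 -0.038
```

Call:
play_rows(plan=[[[0.45, 0, 0, 0, -0.5], [0.45, 0, 0, 0, -1.0], [0.45, 0, 0, 0, -1.5]]])

```text
clock: 7.8
position: [0.5678, -0.0636, 0.0833]
ee_rot: [0.056, 0.706, 0.056, -0.704]
contact_force: [1.9, -1.2, -1.9]
width: 0.0516
```

```bash
python3 m.py
```

```text
t 7.8 turned 34.36 F [ 1.9 -1.2 -1.9] M [ 0.39  -0.085 -0.154] p [ 0.5678 -0.0636  0.0833] w 0.0516 tau6 -0.063
```

Call:
play_rows(plan=[[[0.45, 0, 0, 0, -0.4], [0.45, 0, 0, 0, -0.8], [0.45, 0, 0, 0, -1.2]]])

```text
clock: 8.1
position: [0.5678, -0.0637, 0.0833]
ee_rot: [0.063, 0.705, 0.063, -0.703]
contact_force: [0.9, -1.7, -2.2]
width: 0.0517
```

```bash
python3 m.py
```

```text
t 8.1 turned 35.57 F [ 0.9 -1.7 -2.2] M [ 0.298 -0.146 -0.31 ] p [ 0.5678 -0.0637  0.0833] w 0.0517 tau6 -0.218
```

The stop torque has come up 0.14 rad past the tug, which matches the description. I'll back off slightly, open and rise.

Call:
play_rows(plan=[[[0.45, 0, 0, 0, 0.7], [0.45, 0, 0, 0, 0.7]]])

```text
clock: 8.3
position: [0.5677, -0.0637, 0.0833]
ee_rot: [0.059, 0.706, 0.059, -0.703]
contact_force: [1.6, -1.2, -1.8]
width: 0.0519
```

```bash
python3 m.py
```

```text
t 8.3 turned 34.85 F [ 1.6 -1.2 -1.8] M [ 0.384 -0.089 -0.226] p [ 0.5677 -0.0637  0.0833] w 0.0519 tau6 -0.145
```

Call:
play_rows(plan=[[[0.3, 0, 0, 0, 0], [0, 0, 0, 0, 0], [0, 0, 0, 0, 0], [0, -0.02, 0, 0, 0], [0, -0.05, 0, 0, 0], [0, -0.09, 0, 0, 0], [0, -0.13, 0, 0, 0], [0, -0.13, 0, 0, 0]]])

```text
clock: 9.1
position: [0.5708, -0.0645, 0.2197]
ee_rot: [0.06, 0.71, 0.058, -0.699]
contact_force: [0.3, -0.0, 0.5]
width: 0.0853
```

```bash
python3 m.py
python3 - <<'E'
from h import *; import cv2
im,d=manip.get_image("side"); cv2.imwrite("pics/side2.png",im[:,:,::-1])
from ov import draw
for i,l in enumerate((.06,)):
    draw("side","pics/side2.png","pics/o3.png",(.5655,-.065),-.45+.61,l,(225,170,325,250),8)
E
```

```text
t 9.1 turned 34.88 F [ 0.3 -0.   0.5] M [ 0.039 -0.068 -0.022] p [ 0.5708 -0.0645  0.2197] w 0.0853 tau6 0.001
```

View pics/o3.png

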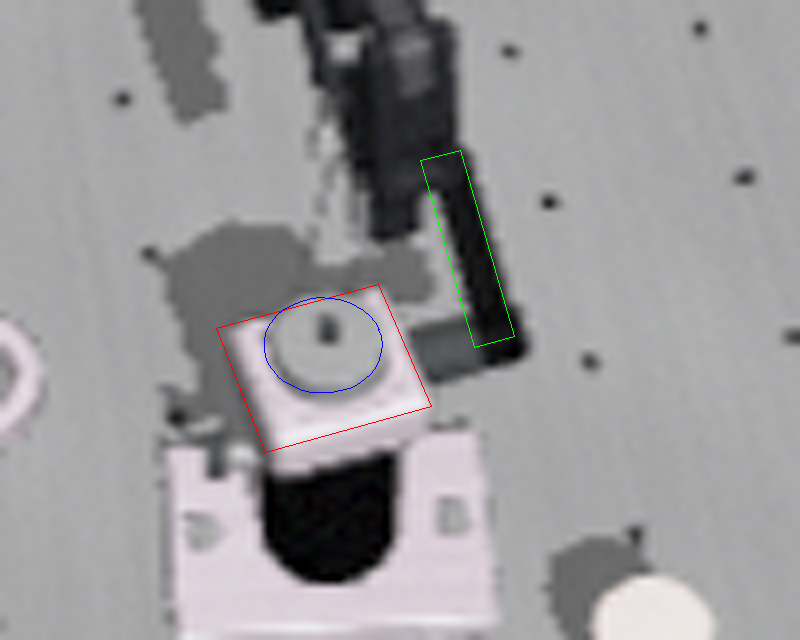

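```bash
python3 -c "
from rel import *
rel([.6174,-.0079,.150])"
```

```text
{'clock': np.float64(9.15), 'position': array([ 0.5691, -0.0641,  0.2167]), 'ee_rot': array([ 0.0598,  0.7083,  0.0581, -0.701 ]), 'contact_force': array([ 0.2103,  0.8749, -0.3422]), 'moment': array([-0.0133, -0.0078, -0.036 ]), 'width': np.float64(0.0853), 'qpos': array([-2.3430e-01,  2.7520e-01,  1.5429e+00,  1.0000e-03,  1.3129e+00,
        1.1692e+00])}
[[0.011, 0.166, -0.986], [-0.002, -0.986, -0.166], [-1.0, 0.003, -0.01]] tooly yaw deg -80.4326119162211
shift [ 0.0671 -0.0477 -0.0563]
```

Call:
play_rows(plan=[[[1, 0, -0.024, -0.028, 0], [1, 0, -0.0477, -0.0563, 0], [1, 0, -0.0477, -0.0563, 0], [1, 0.02, -0.0477, -0.0563, 0], [1, 0.04, -0.0477, -0.0563, 0], [1, 0.06, -0.0477, -0.0563, 0], [1, 0.06, -0.0477, -0.0563, 0], [1, 0.06, -0.0477, -0.0563, 0]]])

```text
clock: 9.95
position: [0.6164, -0.0081, 0.1562]
ee_rot: [0.06, 0.707, 0.058, -0.702]
contact_force: [0.6, 0.2, 0.8]
width: 0.0002
```

Run:
```python
from rel import *; import cv2
im,d=manip.get_image("side"); cv2.imwrite("pics/side3.png",im[:,:,::-1])
from ov import draw
draw("side","pics/side3.png","pics/o4.png",(.567,-.0638),.16,.06,(235,150,335,225),8)
rel([.6174,-.0079,.150])
```

```text
{'clock': np.float64(10.0), 'position': array([ 0.6173, -0.0082,  0.1572]), 'ee_rot': array([ 0.0599,  0.7082,  0.058 , -0.7011]), 'contact_force': array([ 0.6219, -0.8385, -0.0194]), 'moment': array([0.033 , 0.0056, 0.0113]), 'width': np.float64(0.0002), 'qpos': array([-1.2560e-01,  3.8080e-01,  1.5362e+00, -5.0000e-04,  1.2143e+00,
        1.2785e+00])}
[[0.01, 0.166, -0.986], [-0.002, -0.986, -0.166], [-1.0, 0.003, -0.01]] tooly yaw deg -80.43838505534119
shift [ 0.0072 -0.0003 -0.0001]
```

View pics/o4.png

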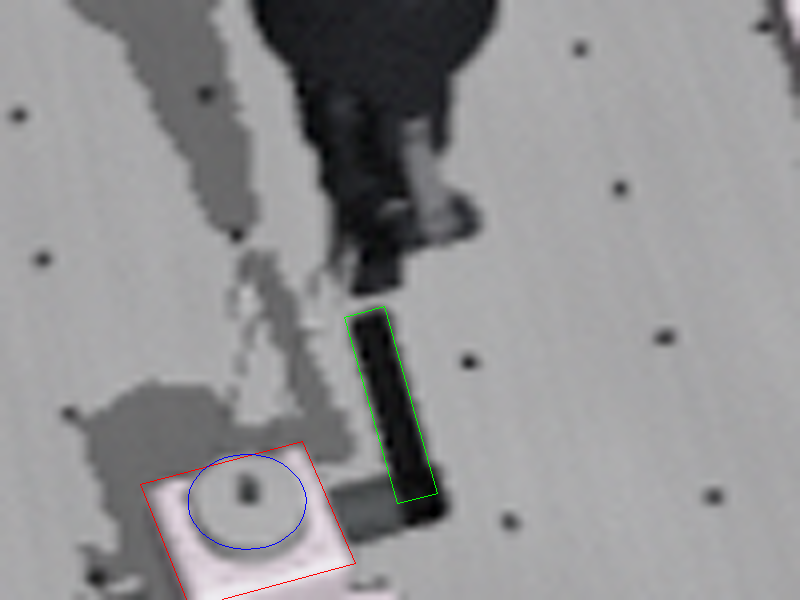

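Call:
play_rows(plan=[[[1, 0.007, 0, 0, 0], [1, 0.014, 0, 0, 0], [1, 0.02, 0, 0, 0], [1, 0.024, 0, 0, 0], [1, 0.028, 0, 0, 0], [1, 0.032, 0, 0, 0], [1, 0.036, 0, 0, 0]]])

```text
clock: 10.7
position: [0.619, -0.0074, 0.1223]
ee_rot: [0.06, 0.709, 0.058, -0.7]
contact_force: [0.1, 0.5, 3.9]
width: -0.0001
```

```bash
python3 m.py
```

```text
t 10.7 turned 34.86 F [0.1 0.5 3.9] M [ 0.307 -0.013 -0.013] p [ 0.619  -0.0074  0.1223] w -0.0001 tau6 0.002
```

Call:
play_rows(plan=[[[1, 0.003, 0, 0, 0], [1, 0.006, 0, 0, 0], [1, 0.009, 0, 0, 0], [1, 0.012, 0, 0, 0], [1, 0.015, 0, 0, 0]]])

```text
clock: 11.2
position: [0.6191, -0.0072, 0.107]
ee_rot: [0.059, 0.709, 0.058, -0.7]
contact_force: [-0.9, 3.3, 4.3]
width: -0.0007
```

```bash
python3 m.py
```

```text
t 11.2 turned 34.85 F [-0.9  3.3  4.3] M [0.543 0.068 0.064] p [ 0.6191 -0.0072  0.107 ] w -0.0007 tau6 0.003
```

Call:
play_rows(plan=[[[1, 0.003, 0, 0, 0], [1, 0.006, 0, 0, 0], [1, 0.009, 0, 0, 0], [1, 0.012, 0, 0, 0]]])

```text
clock: 11.6
position: [0.6194, -0.0071, 0.0948]
ee_rot: [0.059, 0.71, 0.058, -0.7]
contact_force: [-0.3, 2.8, 4.2]
width: -0.0001
```

```bash
python3 m.py
```

```text
t 11.6 turned 34.85 F [-0.3  2.8  4.2] M [ 0.465 -0.09   0.005] p [ 0.6194 -0.0071  0.0948] w -0.0001 tau6 0.006
```

Call:
play_rows(plan=[[[1, 0.002, 0, 0, 0], [1, 0.004, 0, 0, 0]]])

```text
clock: 11.8
position: [0.6196, -0.0073, 0.091]
ee_rot: [0.06, 0.71, 0.058, -0.7]
contact_force: [-0.3, 1.8, 7.9]
width: -0.0001
```

```bash
python3 m.py
```

```text
t 11.8 turned 34.87 F [-0.3  1.8  7.9] M [ 0.341  0.112 -0.018] p [ 0.6196 -0.0073  0.091 ] w -0.0001 tau6 -0.0
```

Call:
play_rows(plan=[[[1, 0.0015, 0, 0, 0], [1, 0.003, 0, 0, 0]]])

```text
clock: 12.0
position: [0.6198, -0.0078, 0.0888]
ee_rot: [0.06, 0.71, 0.058, -0.699]
contact_force: [-1.4, 2.0, 10.0]
width: -0.0
```

```bash
python3 m.py
```

```text
t 12.0 turned 34.88 F [-1.4  2.  10. ] M [ 0.288  0.225 -0.013] p [ 0.6198 -0.0078  0.0888] w -0.0 tau6 -0.005
```

Call:
play_rows(plan=[[[1, 0.0015, 0, 0, 0], [1, 0.003, 0, 0, 0]]])

```text
clock: 12.2
position: [0.6202, -0.0083, 0.0871]
ee_rot: [0.061, 0.71, 0.058, -0.699]
contact_force: [-1.8, 1.4, 12.0]
width: 0.0
```

```bash
python3 m.py
```

```text
t 12.2 turned 34.9 F [-1.8  1.4 12. ] M [0.246 0.287 0.006] p [ 0.6202 -0.0083  0.0871] w 0.0 tau6 -0.01
```

Call:
play_rows(plan=[[[1, 0.0015, 0, 0, 0], [1, 0.003, 0, 0, 0], [1, 0.004, 0, 0, 0]]])

```text
clock: 12.5
position: [0.6205, -0.0091, 0.0848]
ee_rot: [0.061, 0.711, 0.057, -0.699]
contact_force: [-2.4, 0.7, 15.4]
width: -0.0003
```

```bash
python3 m.py
```

```text
t 12.5 turned 34.92 F [-2.4  0.7 15.4] M [ 0.125  0.416 -0.041] p [ 0.6205 -0.0091  0.0848] w -0.0003 tau6 -0.016
```

Call:
play_rows(plan=[[[1, 0.0015, 0, 0, 0], [1, 0.003, 0, 0, 0], [1, 0.003, 0, 0, 0]]])

```text
clock: 12.8
position: [0.6207, -0.0096, 0.0837]
ee_rot: [0.062, 0.711, 0.057, -0.698]
contact_force: [-3.7, 1.8, 14.2]
width: 0.0003
```

```bash
python3 m.py
```

```text
t 12.8 turned 34.94 F [-3.7  1.8 14.2] M [0.281 0.494 0.026] p [ 0.6207 -0.0096  0.0837] w 0.0003 tau6 -0.017
```

Call:
play_rows(plan=[[[1, 0.0015, 0, 0, 0], [1, 0.003, 0, 0, 0], [1, 0.003, 0, 0, 0]]])

```text
clock: 13.1
position: [0.6209, -0.01, 0.0827]
ee_rot: [0.062, 0.711, 0.057, -0.698]
contact_force: [-3.1, 2.0, 14.4]
width: -0.0001
```

```bash
python3 m.py
```

```text
t 13.1 turned 34.95 F [-3.1  2.  14.4] M [ 0.301  0.452 -0.019] p [ 0.6209 -0.01    0.0827] w -0.0001 tau6 -0.019
```

Call:
play_rows(plan=[[[1, 0.002, 0, 0, 0], [1, 0.004, 0, 0, 0], [1, 0.004, 0, 0, 0]]])

```text
clock: 13.4
position: [0.6211, -0.0106, 0.0811]
ee_rot: [0.063, 0.712, 0.056, -0.697]
contact_force: [-3.8, 1.4, 17.4]
width: -0.0001
```

```bash
python3 m.py
```

```text
t 13.4 turned 34.97 F [-3.8  1.4 17.4] M [ 0.255  0.651 -0.017] p [ 0.6211 -0.0106  0.0811] w -0.0001 tau6 -0.024
```

Call:
play_rows(plan=[[[1, -0.004, 0, 0, 0], [1, -0.01, 0, 0, 0], [1, -0.02, 0, 0, 0], [1, -0.05, 0, 0, 0], [1, -0.09, 0, 0, 0], [1, -0.13, 0, 0, 0], [1, -0.13, 0.01, 0.04, 0], [1, -0.13, 0.02, 0.08, 0], [1, -0.13, 0.02, 0.12, 0], [1, -0.13, 0.02, 0.12, 0]]])

```text
clock: 14.4
position: [0.4972, -0.0504, 0.2082]
ee_rot: [0.063, 0.71, 0.056, -0.7]
contact_force: [0.3, -0.9, -0.4]
width: -0.0002
```

```bash
python3 m.py
python3 - <<'E'
from h import *; import cv2
im,d=manip.get_image("side"); cv2.imwrite("pics/side4.png",im[:,:,::-1])
from ov import draw
draw("side","pics/side4.png","pics/o5.png",(.567,-.0638),.16,.85,(235,165,335,240),8)
E
```

```text
t 14.4 turned 34.88 F [ 0.3 -0.9 -0.4] M [ 0.037  0.009 -0.045] p [ 0.4972 -0.0504  0.2082] w -0.0002 tau6 -0.108
```

View pics/o5.png

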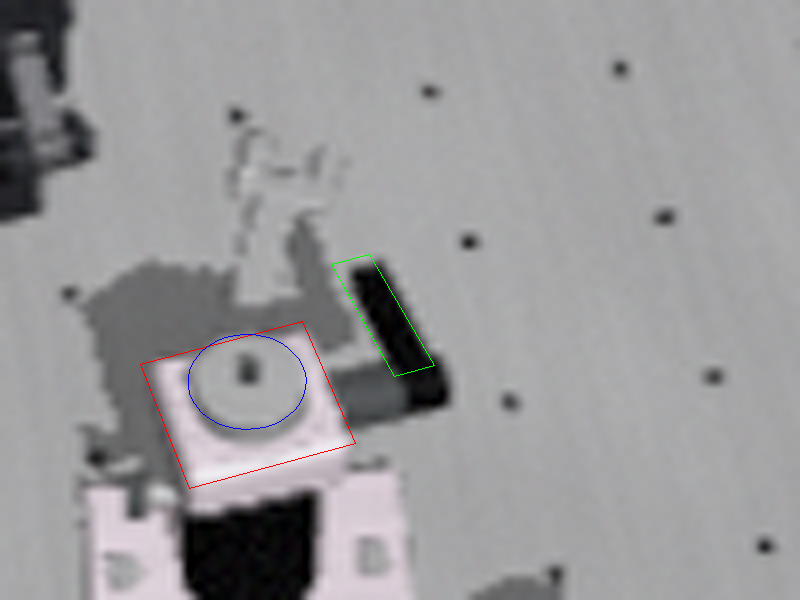

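```bash
python3 -c "
from rig import manip
print(manip.sign_off())"
```

```text
the job is handed in; nothing more can be done
None
```

I turned the collar onto the flat, clamped the lever and handed the job in at about 14.5 s. All my checks agreed, but sign-off reports no verdict.

- **Turning:** I gripped the collar's flat sides with 25 N and turned it anticlockwise in small steps. The moment about the post flipped sign at about 28° (the nose's tug), and a firm stop came at about 35.6°. That is about 0.14 rad further on, close to the 0.15 rad you described. The highest moment I read was 0.31 N m, below the 0.4 N m at which the post slips. I then eased back about 0.7° and let go.
- **Clamping:** I pressed the lever down with the fingertips closed. It swung at 4 to 5 N until well past 0.25 rad, and the force rose only around 0.75 rad, as it should with the nose in the flat. I pressed to 17.4 N at most and then released it.
- **Final check:** In the last picture the lever lies where the model puts it for about 0.85 rad, to within a few hundredths of a radian. The arm stands clear with contact force near zero.

I could not measure the post's twist directly, so that rests on the moment readings, which I took only at the end of each move. I did not measure the bystanders again at the end, but nothing in the moves or pictures suggested any contact with them.

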